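# Seat a mosaic clock face on the pin of the setting jig

### The arm

A 7-joint arm with a two-finger parallel gripper is mounted at the origin on the work surface. World frame = base frame: x ahead of the robot, y to its left, z up, the work surface at z = 0. Lengths are in m, angles in rad, forces in N, time in s.
With the tool pointing down it reaches from about 0.35 to 0.9 m from the base axis. Payload 8.1 kg.
Tool frame: the origin (TCP) lies between the finger pads; the fingertips stand 25 mm ahead of it and the grasp point (between the pads) lies 6 mm ahead of it; z points along the fingers, y is the direction in which the jaws open and shut (so a half turn about z gives the same grasp; the last joint's range is limited). The gripper opens to 92 mm and grips with 3 to 60 N. Pads are 19 mm wide; open, the fingers measure 130 mm over their backs; the gripper's body (75 mm by 190 mm) begins 47 mm behind the grasp point.
Start: joints at [-1.419, 0.434, 0.025, 1.573, -0.012, 1.134, -0.075], TCP at [0.158, 0.605, 0.252] pointing down, gripper open.
Joint ranges: [-2.62, 2.62], [-0.44, 2.09], [-1.27, 1.32], [0.08, 2.57], [-1.32, 4.46], [0.12, 2], [-2.74, 2.74]. Speed limits (rad/s): [2.22, 2.22, 3.01, 3.01, 3.14, 3.14, 3.14].

### API

Orientations are given as a rotation vector (axis times angle).
In Python, from cell import * gives the robot as it stands.
- The arm moves only by the shell command python3 -m jog 'ROWS' [FORCE]. ROWS is JSON, one flat list of numbers, 5 for each row, row after row: the finger opening in mm, from 0 to 91.8, then the shift along the tool's x, y, z in units of 40 mm (1.0 is 40 mm), then the turn about the tool's z in units of 6 degrees (1.0 is 6 degrees). A call has 1 to 20 rows; each row shifts and turns the pose as measured when the row begins, along the tool's axes as they then stand; what a row does not reach is not made up. A row lasts 1/12 s, in which the tool goes at most 41.7 mm and 7.16 degrees, less where a joint would pass 70% of its speed; a pose out of reach is approached as far as the arm can. A call is refused whole if a number of a shift passes 1 or a number of a turn 1, either way. A call with a gripper value outside its range is refused whole. The fingers move at their own pace and stop on an object; FORCE is the grip in N (left out, the last holds). Time passes only in rows, so rows that do not move let the fingers close. It gives the time, the measured TCP pose, the force and the opening at its end, in the units of the state.
- observe(): the state, without advancing time (a new reading comes with each control period).
- get_image(name): name is "scene" or "top" or "wrist"; returns the picture (420x560x3 uint8, red, green, blue); there is no depth.
- camera_params(name): a dict with "intrinsics" (3x3 intrinsics, pixels), "dist_coeffs" ([k1, k2, p1, p2, k3] as OpenCV has them; the pictures are not rectified), "xyz" and "orientation" of the camera in the world. Camera axes: x right, y down, z forward; pixel columns grow to the right and rows downward; lengths in m; the calibration is good to about 2 mm. A picture is of the moment at which its call begins: read the wrist's pose just before it. camera_params takes no time and is no camera call; for the wrist camera it gives the pose at the moment of the call.
- sign_off(): hands the job in, once; it reports no verdict.
The state is a dict: "clock": time; "joints": joint angles; "dq": joint speeds; "joint_efforts": joint torques, N m; "position": TCP position; "ee_rot": TCP orientation; "force": force on the tool from outside, world axes, zero at the start; "ft_torque": the same for the moment, N m; "width": opening from 0.0 (shut) to 1.0 (fully open).
Only numpy, scipy, OpenCV 4.12 (cv2) and the standard library are available. Lean on these libraries where they do the work, as an engineer would, in place of code of your own. Each camera call takes 0.05 s, during which the arm holds its last target. There are 200 camera calls.

### The job

Take the mosaic clock face off its drying riser and seat it on the setting jig: its centre hole over the jig's pin, lying flat and fully home on the pedestal, lengthwise along it, and let go. The pin is clamped at an unknown place along its slot, so rest the face lightly on it and nudge it along until the hole drops over; use a gentle touch, the fresh tiles must not be forced against the jig nor tipped. Leave the other things on the bench where they are.

Things in the scene. Friction and masses are not known exactly. Their poses are not given: they have to be found in the camera images.
- face: mosaic clock face: plywood plate 110 x 60 x 12 mm (x, y, z) topped by tiles 2.5 mm thick; about 0.13 kg (varies). A vertical round through hole, 12 mm diameter, 1 mm chamfer, lies at its centre. Origin: centre of its underside, on the hole's axis; x along its length, z up. Starts flat on the riser; can be gripped across its 60 mm width. Same when turned half round.
- riser: fixed light wood block 100 x 34 x 30 mm (x, y, z) on which the face starts, the face's long sides overhanging it by 10 to 16 mm, so that fingertips can reach below its underside. Origin: centre of its underside.
- jig: setting jig, fixed: plywood base 170 x 130 x 12 mm with an aluminium pedestal 110 x 36 mm (x, y), flat top 48 mm above the bench; a small black knob (20 mm diameter, 30 mm above the bench) sticks out 16 mm from the pedestal's +x end. A dark slot about 50 mm long runs along x in the middle of the pedestal's top. Origin: centre of the base's underside; x along the pedestal, z up.
- seat (a point): the slot's end on the jig's -x side (24 mm from the pedestal's middle), on the pedestal's top; axes as the jig. A steel pin, 9 mm diameter, rounded tip, stands 10 mm high on the slot's centre line, clamped rigidly 4 to 44 mm from this point along the jig's +x (unknown where). The face's underside is level with this point when home, 10 mm higher when it rests on the pin's tip.
- nippers: tile nippers with red handles lying flat, 165 x 82 mm, 18 mm high; bystander. Origin: near the middle, at the bench.
- glue: white glue bottle, 56 mm diameter, 130 mm high, upright; bystander. Origin: centre of its underside.
- glass: drinking glass, 72 mm diameter, 100 mm high, upright; bystander. Origin: centre of its underside.
- tray: grey open tray 130 x 170 x 30 mm; bystander. Origin: centre of its underside.
Things that resemble listed ones, but are neither listed nor needed, are in the scene too. Of the things like the jig, leave any that is green, orange or purple; of the rest the larger one is meant.

How it is judged:
At the end, for the whole second after the job is handed in: The face lies on the pedestal, pin in its hole: underside within 2 mm of the pedestal's top, centre 2 mm before to 50 mm beyond the slot's -x end and within 6 mm of its centre line, tilted under 0.05 rad, lengthwise along the jig within 0.2 rad, at rest and released (z of face in the frame of seat between -0.002 and 0.002 m and x of face in the frame of seat between -0.002 and 0.05 m and y of face in the frame of seat between -0.006 and 0.006 m and angle between face's own z axis and vertical below 0.05 rad and angle between the x axis of face and the x axis of jig, either way round below 0.2 rad and linear speed of face below 0.01 m/s and contact force between face and the fingers below 0.1 N); the robot touches nothing.
It fails at once if the face is pressed against the jig with more than 30 N (contact force between face and jig above 30 N).
It fails at once if the gripper or arm pushes on the jig with more than 30 N (contact force between any of the fingers, the arm and jig above 30 N).
It fails at once if the face is tipped by more than 0.5 rad (angle between face's own z axis and vertical above 0.5 rad).
It fails at once if a bystander is moved by more than 20 mm (distance of any of nippers, glue, glass, tray from where it was at the start of the episode above 0.02 m).
It also fails if it takes over 64 s, if anything falls off the work surface, if the arm or the gripper's body presses on something with over 40 N, if the wrist force passes 120 N, or if a joint passes its speed limit or range.

## Working session

There is one attempt and no reset: what is moved stays moved. The work goes in short steps, Python scripts to look and compute and a shell command to move; the robot and the scene stay as the last step left them, time stands still between calls to the robot, and variables do not carry over. Pictures are saved under pics/ and viewed, about 8 in all and at most 12, crops included, and the job is handed in when it is done.

```bash
mkdir -p pics; ls
python3 - <<'E'
from cell import *
import cv2
s=observe();print(s['clock'],s['position'],s['ee_rot'],s['force'],s['width'])
for n in ['top','scene']:
    im=get_image(n);cv2.imwrite(f'pics/{n}0.png',im[:,:,::-1]);p=camera_params(n);print(n,p)
print(camera_params('wrist'))
E
```

```text
pics
0.0 [0.15744603 0.60434876 0.25096045] [-3.99175677e-01 -3.11606980e+00  2.46137426e-03] [ 0.73723726  0.32394353 -0.04252891] 1.0029757471456706
top {'intrinsics': array([[458.70272594,   0.        , 272.57844575],
       [  0.        , 458.70272594, 205.79898176],
       [  0.        ,   0.        ,   1.        ]]), 'dist_coeffs': array([-0.12709951,  0.        ,  0.        ,  0.        ,  0.        ]), 'xyz': array([0.24598985, 0.13354426, 1.47554349]), 'orientation': array([-2.10208731,  2.14579481, -0.19836979])}
scene {'intrinsics': array([[408.43101688,   0.        , 281.73364483],
       [  0.        , 408.43101688, 211.80050855],
       [  0.        ,   0.        ,   1.        ]]), 'dist_coeffs': array([-0.05980365,  0.        ,  0.        ,  0.        ,  0.        ]), 'xyz': array([ 1.43284486, -0.34001239,  0.88085305]), 'orientation': array([-1.96995636, -1.20250759,  0.59129034])}
{'intrinsics': array([[336.90736281,   0.        , 283.31792317],
       [  0.        , 336.90736281, 204.00864852],
       [  0.        ,   0.        ,   1.        ]]), 'dist_coeffs': array([-0.04624977,  0.        ,  0.        ,  0.        ,  0.        ]), 'xyz': array([0.07745151, 0.62407473, 0.38524227]), 'orientation': array([2.28053357, 1.76051821, 0.27525721])}
```

View pics/top0.png

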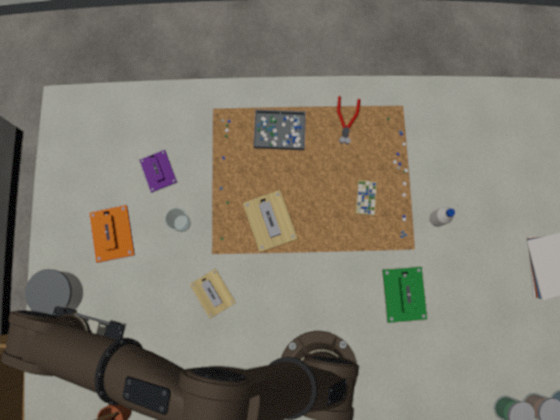

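View pics/scene0.png

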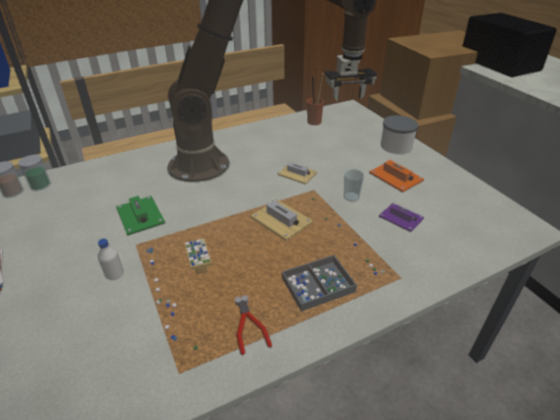

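The top view shows five jig-like things: wood (270,220), smaller wood (214,293), orange (111,233), purple (158,171) and green (405,294). The larger wooden one at (270,220) is the jig. The face is the only tiled plate, at (367,197); the tray of tiles is at (280,130). I'll check both in one crop.

```bash
cat > h.py <<'E'
from cell import *
import cv2, numpy as np
from scipy.spatial.transform import Rotation as R
def unproj(p,uv,z):
    "pixels -> world points on plane z"
    uv=np.array(uv,float).reshape(-1,1,2)
    n=cv2.undistortPoints(uv,p['intrinsics'],p['dist_coeffs'])[:,0]
    d=R.from_rotvec(p['orientation']).apply(np.c_[n,np.ones(len(n))])
    return p['xyz']+d*((z-p['xyz'][2])/d[:,2])[:,None]
def proj(p,X):
    r=R.from_rotvec(p['orientation']).inv()
    return cv2.projectPoints(np.array(X,float).reshape(-1,3),r.as_rotvec(),-r.apply(p['xyz']),p['intrinsics'],p['dist_coeffs'])[0][:,0]
E
python3 - <<'E'
from h import *
im=cv2.imread('pics/top0.png');c=im[155:275,230:390]
cv2.imwrite('pics/crop1.png',cv2.resize(c,None,fx=5,fy=5,interpolation=cv2.INTER_CUBIC))
p=camera_params('top')
print(unproj(p,[(367,197)],.0445),unproj(p,[(270,217)],.048),unproj(p,[(445,216),(180,222)],.1))
E
```

```text
[[ 0.53758529 -0.17256276  0.0445    ]] [[0.4787728  0.13921717 0.048     ]] [[ 0.46157256 -0.40230462  0.1       ]
 [ 0.46035048  0.4136705   0.1       ]]
```

View pics/crop1.png

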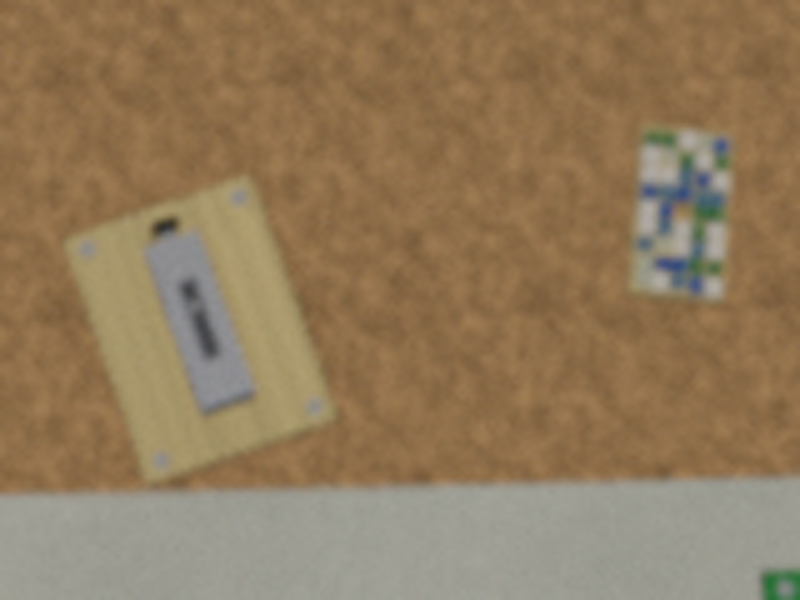

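The crop confirms it. The jig has a bare aluminium pedestal with slot (183,280)-(212,357) and its knob at (165,227), so jig +x points up and left. The tiled face has its long side nearly along the image vertical.

```bash
cat >> h.py <<'E'
def togo(xy,yaw,z=None):
    "shift in tool axes (40mm units) and turn (6deg units) so tool x lies along yaw (mod pi)"
    s=observe();r=R.from_rotvec(s['ee_rot']);X=r.as_matrix()[:,0]
    y0=np.arctan2(X[1],X[0]);d=(yaw-y0+np.pi/2)%np.pi-np.pi/2
    t=np.array([*xy,s['position'][2] if z is None else z])-s['position']
    print('clk',s['clock'],'pos',s['position'].round(4),'tilt',r.as_matrix()[2].round(4),'yaw',round(y0,3),'F',np.round(s['force'],2),'w',round(s['width']*92,1))
    print('shift',(r.inv().apply(t)/.04).round(3),'turn(tool z)',round(-np.degrees(d)/6,3))
E
python3 - <<'E'
from h import *
p=camera_params('top')
f=lambda q,z:unproj(p,np.array(q)/5-.4+[230,155],z)[:,:2]
F=f([(645,127),(733,133),(722,299),(630,292)],.0445);J=f([(65,240),(250,175),(335,415),(147,483)],.012)
S=f([(183,280),(212,357)],.048)
for n,A in(('face',F),('jig',J)):
    d=A[0]+A[1]-A[2]-A[3];print(n,A.mean(0).round(4),'yaw',np.arctan2(d[1],d[0]).round(3),np.linalg.norm(d)/2,np.linalg.norm(A[0]-A[1]))
print('slot',S.round(4))
togo(F.mean(0),np.arctan2(*(F[0]+F[1]-F[2]-F[3])[::-1]))
print(observe()['joints'])
c=camera_params('wrist');s=observe();r=R.from_rotvec(s['ee_rot']).inv();print('cam in tool',r.apply(c['xyz']-s['position']),(r*R.from_rotvec(c['orientation'])).as_matrix()[:,2])
E
```

```text
face [ 0.5375 -0.1698] yaw -0.136 0.10900984939246075 0.0573614200638418
jig [0.4748 0.1414] yaw 0.31 0.16689585615875682 0.12800198509945931
slot [[0.4995 0.1508]
 [0.45   0.1335]]
clk 0.1 pos [0.1575 0.6044 0.251 ] tilt [-1.0e-04 -1.4e-03 -1.0e+00] yaw 2.887 F [ 0.48 -0.41 -0.24] w 91.9
shift [-14.074 -16.334   0.025] turn(tool z) -1.13
[-1.41861704  0.43514528  0.0249865   1.57397936 -0.01158329  1.13400207
 -0.07509746]
cam in tool [ 0.08237696 -0.00133148 -0.13421376] [-3.06813817e-01 -4.17816320e-04  9.51769461e-01]
```

```bash
python3 -m jog '[91,-0.75,-0.66,0,0,91,-0.75,-0.66,0,0,91,-0.75,-0.66,0,0,91,-0.75,-0.66,0,0,91,-0.75,-0.66,0,0,91,-0.75,-0.66,0,0,91,-0.75,-0.66,0,0,91,-0.75,-0.66,0,0,91,-0.75,-0.66,0,0,91,-0.75,-0.66,0,0,91,-0.75,-0.66,0,0,91,-0.75,-0.66,0,0,91,-0.6,-0.6,0,0,91,-0.3,-0.3,0,0,91,0,0,0,0]'
python3 - <<'E'
from h import *
togo((.475,.1414),.31)
p=camera_params('wrist');im=get_image('wrist');cv2.imwrite('pics/w1.png',im[:,:,::-1])
import json;json.dump({k:v.tolist() for k,v in p.items()},open('w1.json','w'))
print(proj(p,[[.4995,.1508,.048],[.45,.1335,.048]]))
E
```

```text
clock: 1.35
position: [0.4592, 0.1432, 0.2457]
ee_rot: [-0.39, -3.112, 0.01]
force: [0.0, 1.1, 0.2]
width: 0.989
clk 1.35 pos [0.4592 0.1432 0.2457] tilt [ 0.0039 -0.007  -1.    ] yaw 2.892 F [0.05 1.07 0.17] w 91.0
shift [-0.395  0.054 -0.002] turn(tool z) -5.34
[[302.60739683 216.19953945]
 [274.55487581 175.33205599]]
```

View pics/w1.png

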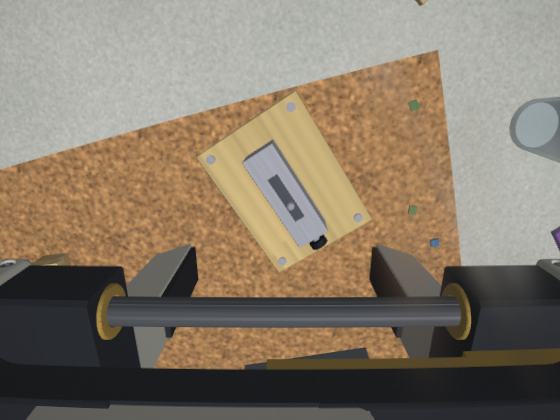

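The wrist view shows the jig with its knob at (318,241), and a pin (light dot) in the slot near (291,206). I'll zoom in for exact pixels.

Run:
```python
import cv2
im=cv2.imread('pics/w1.png');cv2.imwrite('pics/w1c.png',cv2.resize(im[135:255,240:340],None,fx=5,fy=5,interpolation=cv2.INTER_CUBIC))
```

```text
(no output)
```

View pics/w1c.png

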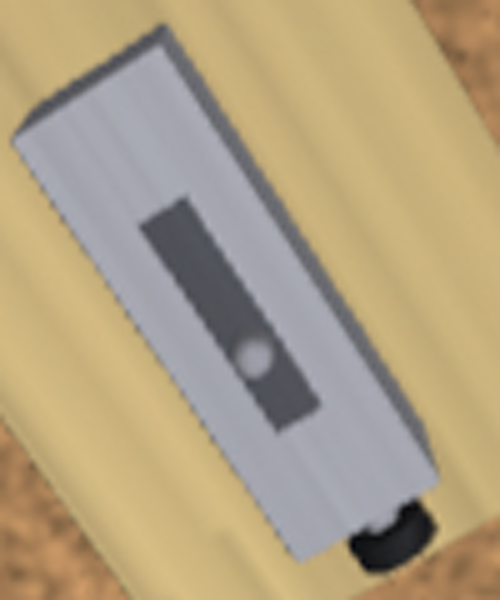

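Run:
```python
from h import *
import json
p={k:np.array(v) for k,v in json.load(open('w1.json')).items()}
f=lambda q,z:unproj(p,np.array(q)/5-.4+[240,135],z)[:,:2]
P=f([(12,140),(162,48),(438,480),(300,562)],.048);S=f([(138,226),(187,197),(320,406),(278,432)],.048);pin=f([(254,357)],.056)[0]
for A in(P,S):
    d=A[2]+A[3]-A[0]-A[1];print(A.mean(0).round(4),'yaw',np.arctan2(d[1],d[0]).round(3),np.linalg.norm(d)/2,np.linalg.norm(A[0]-A[1]))
u=d/np.linalg.norm(d);e=pin-(S[0]+S[1])/2
print('seat',(S[0]+S[1])/2,'pin',pin,'along',e@u,'across',u[0]*e[1]-u[1]*e[0])
togo((.5375,-.1698),-.136)
```

```text
[0.4758 0.1391] yaw 0.316 0.10848535590426442 0.03524963737745999
[0.476  0.1388] yaw 0.314 0.052687548466156434 0.011631276760496672
seat [0.45095799 0.13066838] pin [0.48292266 0.14165229] along 0.03379454248378544 across 0.0005615379987327813
clk 1.4 pos [0.4584 0.1445 0.2456] tilt [ 0.0046 -0.0069 -1.    ] yaw 2.893 F [ 0.34 -0.81 -0.12] w 91.5
shift [-3.849 -7.129  0.031] turn(tool z) -1.074
```

```bash
python3 -m jog '[91,-0.48,-0.89,0,-0.15,91,-0.48,-0.89,0,-0.15,91,-0.48,-0.89,0,-0.15,91,-0.48,-0.89,0,-0.15,91,-0.48,-0.89,0,-0.15,91,-0.48,-0.89,0,-0.15,91,-0.48,-0.89,0,-0.15,91,-0.45,-0.8,0,0,91,-0.1,-0.3,0,0,91,0,0,0,0,91,0,0,0,0]'
python3 - <<'E'
from h import *
import json
togo((.5375,-.1698),-.136)
p=camera_params('wrist');im=get_image('wrist');c=proj(p,[[.5375,-.17,.044]])[0].astype(int);print(c)
json.dump({k:v.tolist() for k,v in p.items()},open('w2.json','w'))
x,y=c[0]-80,max(c[1]-70,0);print(x,y)
cv2.imwrite('pics/w2.png',cv2.resize(im[y:y+140,x:x+160,::-1],None,fx=4,fy=4,interpolation=cv2.INTER_CUBIC))
E
```

```text
clock: 2.32
position: [0.5619, -0.1631, 0.2418]
ee_rot: [-0.164, -3.126, -0.002]
force: [-0.2, 1.1, -0.2]
width: 0.993
clk 2.3167 pos [ 0.5619 -0.1631  0.2418] tilt [ 1.180e-02  5.000e-04 -9.999e-01] yaw 3.037 F [-0.18  1.05 -0.2 ] w 91.4
shift [ 0.588 -0.23   0.007] turn(tool z) 0.297
[275 160]
195 90
```

View pics/w2.png

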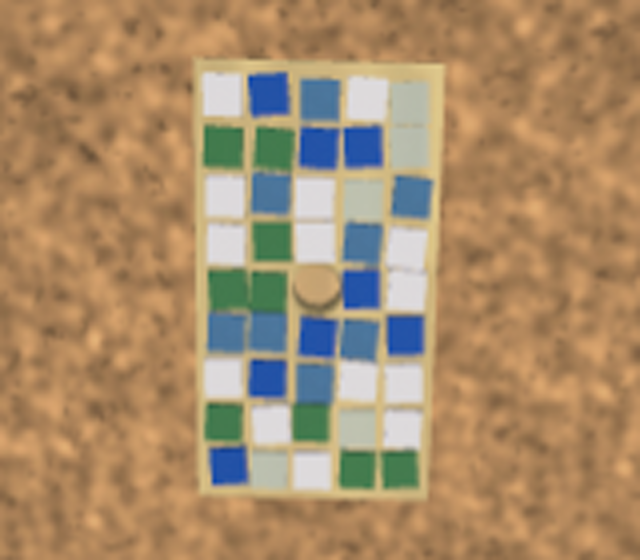

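The crop shows the face with plate corners (195,60),(445,65),(428,497),(200,492) and its centre hole, with riser visible through it, at (317,287).

Run:
```python
from h import *
import json
p={k:np.array(v) for k,v in json.load(open('w2.json')).items()}
f=lambda q,z:unproj(p,np.array(q)/4-.4+[195,90],z)[:,:2]
P=f([(195,60),(445,65),(428,497),(200,492)],.042);h=f([(317,287)],.0445)[0]
d=P[2]+P[3]-P[0]-P[1];y=np.arctan2(d[1],d[0]);print(P.mean(0),y,np.linalg.norm(d)/2,np.linalg.norm(P[0]-P[1]),np.linalg.norm(P[2]-P[3]),h)
togo(P.mean(0),y,.043)
```

```text
[ 0.53897413 -0.17179389] -0.12796883255235575 0.10922913641285742 0.05988835052986186 0.059863182283562195 [ 0.53826487 -0.1716062 ]
clk 2.3667 pos [ 0.5617 -0.1625  0.2417] tilt [ 1.200e-02  7.000e-04 -9.999e-01] yaw 3.038 F [-0.43 -0.73 -0.6 ] w 91.3
shift [ 0.482 -0.294  4.974] turn(tool z) 0.229
```

```bash
python3 -m jog '[91,0.25,-0.15,0,0.12,91,0.2,-0.15,0,0.1,91,0,0,0.5,0,91,0,0,0.8,0,91,0,0,0.8,0,91,0,0,0.8,0,91,0,0,0.6,0,91,0,0,0.1,0,91,0,0,0,0]'; python3 -c "
from h import *
togo((.5386,-.1717),-.128,.043)"
```

```text
clock: 3.12
position: [0.5349, -0.1602, 0.0973]
ee_rot: [-0.184, -3.129, -0.011]
force: [-0.0, 0.5, 0.9]
width: 0.987
clk 3.1167 pos [ 0.5349 -0.1602  0.0973] tilt [ 0.0076  0.0065 -0.9999] yaw 3.024 F [-0.02  0.48  0.91] w 90.8
shift [-0.135 -0.283  1.354] turn(tool z) 0.098
```

```bash
python3 -m jog '[91,-0.13,-0.28,0,0.1,91,0,0,0,0,91,0,0,0,0]'; python3 -c "
from h import *
togo((.5386,-.1717),-.128,.043)"
```

```text
clock: 3.37
position: [0.5399, -0.1722, 0.1009]
ee_rot: [-0.201, -3.131, -0.011]
force: [-0.6, 0.7, 0.0]
width: 0.989
clk 3.3667 pos [ 0.5399 -0.1722  0.1009] tilt [ 0.0045  0.0069 -1.    ] yaw 3.014 F [-0.65  0.72  0.02] w 91.0
shift [ 2.800e-02 -1.000e-03  1.446e+00] turn(tool z) 0.001
```

```bash
python3 -m jog '[91,0.03,0,0.4,0,91,0,0,0.4,0,91,0,0,0.4,0,91,0,0,0.2,0,91,0,0,0,0,91,0,0,0,0]'; python3 -c "
from h import *
togo((.5386,-.1717),-.128,.043)"
```

```text
clock: 3.87
position: [0.5453, -0.175, 0.0518]
ee_rot: [0.203, 3.123, 0.007]
force: [-0.3, 0.3, 0.4]
width: 0.993
clk 3.8667 pos [ 0.5453 -0.175   0.0518] tilt [-0.0118  0.0055 -0.9999] yaw 3.011 F [-0.32  0.26  0.44] w 91.4
shift [0.179 0.06  0.217] turn(tool z) -0.021
```

```bash
python3 -m jog '[91,0.17,0.06,0.1,0,91,0,0,0.08,0,91,0,0,0,0,91,0,0,0,0]'; python3 -c "
from h import *
togo((.5386,-.1717),-.128,.043)"
```

```text
clock: 4.2
position: [0.5398, -0.1719, 0.0468]
ee_rot: [0.203, 3.119, 0.007]
force: [-0.5, -0.5, 0.0]
width: 0.994
clk 4.2 pos [ 0.5398 -0.1719  0.0468] tilt [-0.0158  0.0054 -0.9999] yaw 3.011 F [-0.53 -0.47  0.01] w 91.4
shift [0.032 0.    0.095] turn(tool z) -0.022
```

```bash
python3 -m jog '[91,0.03,0,0.1,0,91,0,0,0.02,0,80,0,0,0,0,70,0,0,0,0,50,0,0,0,0,50,0,0,0,0,50,0,0,0,0,50,0,0,0,0,50,0,0,0,0,50,0,0,0,0]' 15; python3 -c "
from h import *
togo((.5386,-.1717),-.128,.043)"
```

```text
clock: 5.03
position: [0.5392, -0.1717, 0.0422]
ee_rot: [0.203, 3.118, 0.007]
force: [-0.2, 0.2, -0.4]
width: 0.653
clk 5.0333 pos [ 0.5392 -0.1717  0.0422] tilt [-0.0169  0.0053 -0.9998] yaw 3.012 F [-0.16  0.2  -0.4 ] w 60.1
shift [ 0.015 -0.001 -0.02 ] turn(tool z) -0.02
```

```bash
python3 -m jog '[50,0,0,-0.3,0,50,0,0,-0.5,0,50,0,0,-0.6,0,50,0,0,-0.6,0,50,0,0,-0.5,0,50,0,0,-0.2,0,50,0,0,0,0,50,0,0,0,0]'; python3 -c "
from h import *
togo((.483,.1416),.314,.12)"
```

```text
clock: 5.7
position: [0.5352, -0.1722, 0.1575]
ee_rot: [0.205, 3.121, 0.007]
force: [-0.1, -0.4, -0.9]
width: 0.654
clk 5.7 pos [ 0.5352 -0.1722  0.1575] tilt [-0.0138  0.0054 -0.9999] yaw 3.01 F [-0.13 -0.41 -0.91] w 60.2
shift [2.334 7.601 0.947] turn(tool z) -4.251
```

```bash
python3 -m jog '[50,0.1,0.3,0,0,50,0.2,0.6,0,0,50,0.24,0.8,0,0,50,0.24,0.8,0,0,50,0.24,0.8,0,0,50,0.24,0.8,0,0,50,0.24,0.8,0,0,50,0.24,0.8,0,0,50,0.24,0.8,0,0,50,0.2,0.6,0,0,50,0.1,0.3,0,0,50,0,0,0,-0.6,50,0,0,0,-0.8,50,0,0,0,-0.8,50,0,0,0,-0.8,50,0,0,0,-0.8,50,0,0,0,-0.4,50,0,0,0,0,50,0,0,0,0]'; python3 -c "
from h import *
togo((.483,.1416),.314,.09);print(observe()['joints'])"
```

```text
clock: 7.28
position: [0.4566, 0.1589, 0.1337]
ee_rot: [0.527, -3.07, 0.004]
force: [0.4, -0.9, -1.1]
width: 0.647
clk 7.2833 pos [0.4566 0.1589 0.1337] tilt [ 0.0269  0.0017 -0.9996] yaw -2.802 F [ 0.37 -0.9  -1.06] w 59.5
shift [-0.507 -0.631  1.079] turn(tool z) 0.248
[-0.60652813  0.36631638  0.2108176   2.04260395 -0.11295489  0.77009538
  1.58473682]
```

```bash
python3 -m jog '[50,-0.25,-0.3,0,0.12,50,-0.25,-0.3,0,0.12,50,0,0,0,0,50,0,0,0.2,0,50,0,0,0.3,0,50,0,0,0.3,0,50,0,0,0.1,0,50,0,0,0,0,50,0,0,0,0]'; python3 -c "
from h import *
togo((.483,.1416),.314,.075)"
```

```text
clock: 8.03
position: [0.4827, 0.141, 0.0918]
ee_rot: [0.471, -3.075, 0.007]
force: [1.2, -0.3, -1.3]
width: 0.652
clk 8.0333 pos [0.4827 0.141  0.0918] tilt [ 3.120e-02  1.000e-04 -9.995e-01] yaw -2.838 F [ 1.22 -0.27 -1.25] w 60.0
shift [-0.026  0.013  0.419] turn(tool z) -0.095
```

```bash
python3 -m jog '[50,-0.02,0.01,0.12,-0.08,50,0,0,0.12,0,50,0,0,0.1,0,50,0,0,0.04,0,50,0,0,0,0]'; python3 -c "
from h import *
togo((.483,.1416),.314,.068)"
```

```text
clock: 8.45
position: [0.4835, 0.1421, 0.0762]
ee_rot: [0.486, -3.075, 0.006]
force: [-1.2, -0.3, -2.2]
width: 0.652
clk 8.45 pos [0.4835 0.1421 0.0762] tilt [ 2.900e-02  8.000e-04 -9.996e-01] yaw -2.828 F [-1.16 -0.28 -2.25] w 60.0
shift [ 0.011 -0.008  0.206] turn(tool z) -0.004
```

```bash
python3 -m jog '[50,0,0,0.06,0,50,0,0,0.06,0,50,0,0,0.05,0,50,0,0,0,0]'; python3 -c "
from h import *
togo((.483,.1416),.314,.063)"
```

```text
clock: 8.78
position: [0.4836, 0.1422, 0.0691]
ee_rot: [0.486, -3.075, 0.005]
force: [-0.3, 0.9, -1.5]
width: 0.653
clk 8.7833 pos [0.4836 0.1422 0.0691] tilt [ 2.840e-02  9.000e-04 -9.996e-01] yaw -2.828 F [-0.3   0.9  -1.52] w 60.1
shift [ 0.013 -0.009  0.152] turn(tool z) -0.005
```

```bash
python3 -m jog '[50,0,0,0.05,0,50,0,0,0.03,0,50,0,0,0,0]'; python3 -c "
from h import *
togo((.483,.1416),.314,.062)"
```

```text
clock: 9.03
position: [0.4836, 0.1421, 0.0656]
ee_rot: [0.486, -3.075, 0.005]
force: [0.0, -0.4, -1.5]
width: 0.651
clk 9.0333 pos [0.4836 0.1421 0.0656] tilt [ 2.820e-02  9.000e-04 -9.996e-01] yaw -2.828 F [ 0.04 -0.41 -1.5 ] w 59.9
shift [ 0.015 -0.009  0.09 ] turn(tool z) -0.006
```

No force 4.6 mm below the pin-tip level, so the pin is in the hole. I'll continue gently.

```bash
python3 -m jog '[50,0,0,0.04,0,50,0,0,0.02,0,50,0,0,0,0]'
python3 - <<'E'
from h import *
togo((.483,.1416),.314,.061)
im=get_image('scene');p=camera_params('scene');c=proj(p,[[.48,.14,.06]])[0].astype(int)
a=cv2.resize(im[c[1]-40:c[1]+40,c[0]-55:c[0]+55,::-1],None,fx=5,fy=5,interpolation=cv2.INTER_CUBIC)
cv2.imwrite('pics/s2.png',a)
E
```

```text
clock: 9.28
position: [0.4835, 0.1421, 0.063]
ee_rot: [0.486, -3.076, 0.005]
force: [-0.2, 1.2, -1.0]
width: 0.65
clk 9.2833 pos [0.4835 0.1421 0.063 ] tilt [ 2.810e-02  9.000e-04 -9.996e-01] yaw -2.828 F [-0.15  1.15 -1.04] w 59.8
shift [ 0.016 -0.009  0.05 ] turn(tool z) -0.005
```

View pics/s2.png

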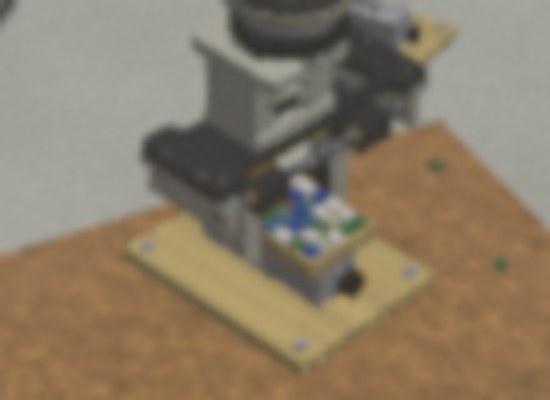

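The scene crop shows the face (310,225) lying along the pedestal, close above its top. I'll go down in fine steps until contact.

```bash
python3 -m jog '[50,0,0,0.03,0,50,0,0,0.02,0,50,0,0,0,0]'; python3 -c "
from h import *
togo((.483,.1416),.314,.06)"
```

```text
clock: 9.58
position: [0.4835, 0.1421, 0.0612]
ee_rot: [0.486, -3.076, 0.005]
force: [-0.0, -0.3, 0.8]
width: 0.651
clk 9.5833 pos [0.4835 0.1421 0.0612] tilt [ 0.0278  0.001  -0.9996] yaw -2.828 F [-0.05 -0.27  0.77] w 59.9
shift [ 0.016 -0.009  0.029] turn(tool z) -0.006
```

```bash
python3 -m jog '[50,0,0,0.02,0,50,0,0,0.01,0,50,0,0,0,0]' 4; python3 -c "
from h import *
togo((.483,.1416),.314,.06)"
```

```text
clock: 9.83
position: [0.4836, 0.1421, 0.0601]
ee_rot: [0.486, -3.076, 0.005]
force: [-0.3, 0.1, 0.7]
width: 0.648
clk 9.8333 pos [0.4836 0.1421 0.0601] tilt [ 0.0275  0.0011 -0.9996] yaw -2.828 F [-0.26  0.1   0.66] w 59.6
shift [ 0.019 -0.008  0.003] turn(tool z) -0.007
```

```bash
python3 -m jog '[61,0,0,0,0,64,0,0,0,0,68,0,0,0,0,76,0,0,0,0,80,0,0,0,0,80,0,0,0,0]'; python3 -c "
from h import *
togo((.483,.1416),.314,.06)"
```

```text
clock: 10.33
position: [0.4842, 0.1424, 0.0602]
ee_rot: [0.486, -3.077, 0.005]
force: [-0.0, 0.0, -0.1]
width: 0.862
clk 10.3333 pos [0.4842 0.1424 0.0602] tilt [ 0.0264  0.0011 -0.9997] yaw -2.828 F [-0.03  0.01 -0.15] w 79.3
shift [ 0.034 -0.009  0.006] turn(tool z) -0.006
```

Released, with no residual force. I'll rise straight up and look.

```bash
python3 -m jog '[80,0,0,-0.2,0,80,0,0,-0.4,0,80,0,0,-0.8,0,80,0,0,-0.8,0,80,0,0,-0.8,0,80,0,0,-0.8,0,80,0,0,-0.6,0,80,0.3,0,0,0,80,0,0,0,0,80,0,0,0,0]'
python3 - <<'E'
from h import *
import json
togo((.483,.1416),.314,.06)
p=camera_params('wrist');im=get_image('wrist');c=proj(p,[[.483,.1416,.06]])[0].astype(int)
json.dump({k:v.tolist() for k,v in p.items()},open('w3.json','w'))
x,y=max(c[0]-80,0),max(c[1]-75,0);print(x,y)
cv2.imwrite('pics/w3.png',cv2.resize(im[y:y+150,x:x+160,::-1],None,fx=4,fy=4,interpolation=cv2.INTER_CUBIC))
E
```

```text
clock: 11.17
position: [0.476, 0.1387, 0.249]
ee_rot: [0.484, -3.077, 0.005]
force: [-0.3, -0.3, -0.2]
width: 0.872
clk 11.1667 pos [0.476  0.1387 0.249 ] tilt [ 2.650e-02  8.000e-04 -9.996e-01] yaw -2.83 F [-0.34 -0.26 -0.21] w 80.2
shift [-0.313  0.012  4.719] turn(tool z) -0.019
205 121
```

View pics/w3.png

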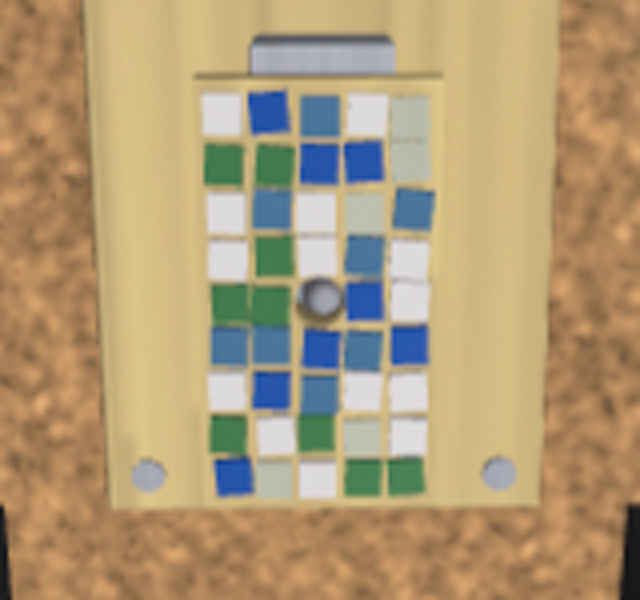

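The wrist crop shows the pin inside the hole at (322,298). The face is parallel to the base and centred across it, its top edge at (195,75)-(442,75). I'll do one size check for height, then hand in.

Run:
```python
from h import *
import json
p={k:np.array(v) for k,v in json.load(open('w3.json')).items()}
for z in(.060,.070):
    A=unproj(p,np.array([(195,75),(442,75),(322,298)])/4-.4+[205,121],z);print(z,np.linalg.norm(A[0]-A[1]),A[2])
d=A[0]-A[1];print('yaw',np.arctan2(d[1],d[0])+np.pi/2)
s=observe();print(s['clock'],s['dq'].round(3),s['force'])
sign_off()
```

```text
0.06 0.058963951522947436 [0.48215724 0.14072254 0.06      ]
0.07 0.057152094883273385 [0.47965464 0.13985916 0.07      ]
yaw 0.31070893530942745
11.2167 [ 0.003  0.025 -0.002  0.007 -0.003 -0.005  0.002] [-0.72788663 -0.18033822 -0.01525686]
the job is handed in; nothing more can be done
```

I lifted the face off the riser and seated it on the larger wooden jig. I then let go, raised the gripper clear and handed the job in at about 11 s.

- **Finding the pin:** The wrist camera showed the pin about 34 mm along the slot, so I lowered the face straight over it and no nudging was needed. It passed the pin-tip height without resistance and touched the pedestal with about 2 N.
- **Last checks:** The final picture shows the pin inside the hole. The face lies along the jig (about 0.311 rad, against 0.314 rad measured for the jig), and there was no contact force after release. The face's apparent width fits the home height (59.0 mm) better than resting on the pin's tip (57.2 mm), though both come out under the true 60 mm.
- **What disagreed:** The tool drifted in tilt while carrying the face, by up to about 0.05 rad between grasp and approach. I relied on the face levelling itself once released and did not measure its final tilt. The arm also missed commanded positions by several millimetres, corrected before the grasp and the placing. I did not re-measure the bystanders; the path stayed clear of them.

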